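Find the rocking cover and seat it

ROBOT

A 6-joint arm with a two-finger parallel gripper is mounted at the origin on a cart in front of the work surface, level with it; the furniture and walls round the work are solid. World frame = base frame: x ahead of the robot, y to its left, z up, the work surface at z = 0. Lengths are in m, angles in rad, forces in N, time in s.
With the tool pointing down it reaches from about 0.375 to 0.9 m from the base axis. Payload 3.1 kg.
Tool frame: the origin (TCP) lies midway between the tips of the shut fingers; the grasp point (between the pads) lies 19 mm behind it; z points along the fingers, y is the line along which they close (so a half turn about z gives the same grasp; the last joint's range is limited). The gripper opens to 87 mm and grips with 3 to 60 N. Pads are 19 mm wide; open, the fingers measure 117 mm over their backs; the gripper's body (75 mm by 190 mm) begins 51 mm behind the grasp point.
Start: joints at [-1.486, 0.527, 1.433, -0, 1.181, -0.178], TCP at [0.162, -0.604, 0.223] pointing down, gripper open.
Joint ranges: [-3.08, 3.08], [-0.75, 2.2], [0.22, 2.44], [-1.43, 4.57], [0, 2.65], [-2.85, 2.85]. Speed limits (rad/s): [2.79, 2.79, 3.14, 3.14, 3.14, 3.14].

INTERFACE

Orientations are given as a unit quaternion [w, x, y, z].
In Python, from rig import bot gives the robot as it stands.
- The arm moves only by the tool send_rows, never from a script. Its argument "commands" is one flat list of numbers, 7 for each row, row after row: the shift along the tool's x, y, z in cm, then the turn, a rotation vector about the tool's x, y, z in degrees, then the opening in per cent of the stroke, from 0 (shut) to 100 (fully open). In form: [tx, ty, tz, rx, ry, rz, gripper, tx, ty, tz, rx, ry, rz, gripper, ...]. A call has exactly 5 rows; each row is the pose to reach, as a shift and turn from the pose commanded when the call began, along the tool's axes at that moment; what a row does not reach only later rows make up. A row lasts 1/12 s, in which the tool goes at most 41.7 mm and 7.16 degrees, less where a joint would pass 70% of its speed; a pose out of reach is approached as far as the arm can. A call with a gripper value outside its range is refused whole. The fingers move at their own pace and stop on an object; "newtons" is the grip in N (left out, the last holds). Time passes only in rows, so rows that repeat a pose let the fingers close, or fill a call up. It gives the time, the measured TCP pose, the force, the opening and the grip force at its end, in the units of the state.
- bot.read_state(): the state, without advancing time (a new reading comes with each control period).
- bot.camera(name): name is "scene" or "top" or "wrist"; returns a dict with "pixels" (480x640x3 uint8, red, green, blue), "fov_y" (degrees; the focal length in pixels is half the picture's height over the tangent of half this angle, whatever the lens; pixels are square), "cx", "cy" (the principal point, pixels), "R" (3x3) and "t" (3): a world point X has camera coordinates R X + t. Camera axes: x right, y down, z forward; pixel columns grow to the right and rows downward; lengths in m; the calibration is good to about 2 mm. A picture is of the moment at which its call begins. There is no depth.
- bot.job_done(): hands the job in; it is judged then, once.
The state is a dict: "t": time; "q": joint angles; "qd": joint speeds; "tau": joint torques, N m; "position": TCP position; "eef_rot": TCP orientation; "contact_force": force on the tool from outside, world axes, zero at the start; "wrist_torque": the same for the moment, N m; "opening": finger opening in m; "gripper_force": force on a finger pad.
Only numpy, scipy, OpenCV 4.12 (cv2) and the standard library are available. Lean on these libraries where they do the work, as an engineer would, in place of code of your own. Each camera call takes 0.05 s, during which the arm holds its last target. There are 200 camera calls.

TASK

One of the three identical covers on the block bath is not seated and rocks. First press down on the front edge of each cover in turn, from your left to your right, to feel which one rocks; only after all three have been tried, press that one down by its knob until it sits fully home and level like the others. Do everything by touch: lift or drag nothing, leave the covers in their wells and do not disturb the vials, bottles and other small things standing about.

Things in the scene. Friction and masses are not known exactly. Their poses are not given: they have to be found in the camera images.
- bath: Low grey block bath fixed to the desk, mm: 184 deep (x) x 330 wide (y) x 60 high. Origin on the desk under the middle well's centre; x points away from the robot, y to its left, z up. Front face x -63, back x +121, ends y +-165. Three square wells in a row at y +102, 0, -102, rim at z 60. From x +47 to +121 the top is a flat deck at z 60 on which bystanders up to 62 tall stand.
- well_left (a point): Centre of the left well (robot's view) at ledge height, 54 mm above the desk; axes as the bath's. Each well is a recess 94 square, 6 deep, with a ledge 10 wide all round on which a seated cover lies; in its middle is a push-fit catch, 24 dia, which in one of the wells still sticks up 3 over the ledge and carries the cover.
- cover_left: Cover of the left well: aluminium plate 90x90x11 mm with a black knob 24 dia in the middle, knob top 26 above the underside; 0.3 kg, loose, 2 of play in its recess. Origin at the centre of the underside, axes as the bath's. Seated: underside level on the ledge, plate top 65 and knob top 80 above the desk; it does not move when pressed.
- well_middle (a point): Centre of the middle well (robot's view) at ledge height, 54 mm above the desk; axes as the bath's. The catches are stiff sliding fits: on the unseated cover about 8 N pressed straight down on the knob (16 N is ample) drives the catch down 3 until the cover lies on the ledge; it stays down.
- cover_middle: Cover of the middle well: aluminium plate 90x90x11 mm with a black knob 24 dia in the middle, knob top 26 above the underside; 0.3 kg, loose, 2 of play in its recess. Origin at the centre of the underside, axes as the bath's. Same as the left cover. The unseated one, which can be any, rests level on its catch, 3 higher than seated.
- well_right (a point): Centre of the right well (robot's view) at ledge height, 54 mm above the desk; axes as the bath's. Any well can have the unseated cover. Tall cabinets (autoclaves, over 0.35 m) stand beyond x 0.45 m on both sides, about 0.25 m left and right of the robot's centre line: swing in from the front, low over the desk edge or drawn in, not through them.
- cover_right: Cover of the right well: aluminium plate 90x90x11 mm with a black knob 24 dia in the middle, knob top 26 above the underside; 0.3 kg, loose, 2 of play in its recess. Origin at the centre of the underside, axes as the bath's. Same as the left cover. The unseated one rocks: 1 to 2 N on an edge tips that edge down to the ledge (about 0.1 rad), the opposite edge rises; let go, it falls back level.
- vial_1: Bystander, not to be disturbed: glass vial with grey cap, 25 dia x 50 tall, standing on the bath's rear deck; origin at the centre of its underside.
- vial_3: Bystander, not to be disturbed: small amber bottle with white cap, 33 dia x 62 tall, standing on the rear deck; origin at the centre of its underside.
- sample_cup_1: Bystander, not to be disturbed: white sample cup with screw lid, 46 dia x 56 tall, standing on the rear deck; origin at the centre of its underside.
- amber_bottle: Bystander, not to be disturbed: amber bottle with white cap, 33 dia x 74 tall, on the desk to the left of the bath; origin at the centre of its underside.
- sample_cup_2: Bystander, not to be disturbed: white sample cup with blue-white lid, 46 dia x 56 tall, on the desk to the right of the bath; origin at the centre of its underside.
- guide_comb: Bystander, not to be disturbed: blue clipper guide comb, 33x45x20, lying on the desk at the left; origin at the centre of its underside.

How it is judged:
By the outcome, as a careful person would: the job done as asked, in the order asked, and still so for the second after the job is handed in, with the robot touching nothing.
It also fails if it takes over 48 s, if anything falls off the work surface, if the arm or the gripper's body presses on something with over 40 N, if the wrist force passes 120 N, or if a joint passes its speed limit or range.

## Working session

There is one attempt and no reset: what is moved stays moved. The work goes in short steps, Python scripts to look and compute and a tool call to move; the robot and the scene stay as the last step left them, time stands still between calls to the robot, and variables do not carry over. Pictures are saved under pics/ and viewed, at most 10 in all, crops included, and the job is handed in when it is done.

Besides the shell and the picture viewer there is one more tool, called after ">>>" as name(argument=value, ...) on one line, values as JSON. send_rows: Moves the arm, as the interface text tells. Its arguments: {"type":"object","properties":{"commands":{"type":"array"},"newtons":{"type":"number"}},"required":["commands"]}

```bash
mkdir -p pics; cat > h.py <<'E'
import numpy as np,cv2
from rig import bot
def cam(n,f):
    c=bot.camera(n);cv2.imwrite('pics/'+f,cv2.cvtColor(c['pixels'],cv2.COLOR_RGB2BGR))
    np.savez('pics/'+f+'.npz',**{k:c[k] for k in('fov_y','cx','cy','R','t')});return c
def K(c): return 240/np.tan(np.radians(float(c['fov_y']))/2)
def back(c,u,v,z):
    R=np.array(c['R']);t=np.array(c['t']);d=R.T@np.array([(u-c['cx'])/K(c),(v-c['cy'])/K(c),1]);o=-R.T@t
    return o+d*(z-o[2])/d[2]
def proj(c,X):
    p=np.array(c['R'])@np.array(X)+np.array(c['t']);return p[:2]/p[2]*K(c)+[c['cx'],c['cy']]
E
python3 - <<'E'
from h import *
for n in('top','scene'):
    c=cam(n,n+'1.png');print(n,-np.array(c['R']).T@np.array(c['t']),c['fov_y'])
print(bot.read_state())
E
```

```text
top [ 0.24065512 -0.01323125  1.35006205] 53.906199203185594
scene [-0.03964504  1.00753046  0.71320642] 47.31632641321854
{'t': 0.1, 'q': array([-1.48654676e+00,  5.28399458e-01,  1.43374866e+00, -3.39284729e-06,
        1.18139962e+00, -1.78531473e-01]), 'qd': array([-0.00012266, -0.0010029 , -0.00179789,  0.00148489, -0.00138302,
        0.00053464]), 'tau': array([-1.91007380e-04, -4.40983701e+01, -1.77150768e+01,  6.35634572e-02,
        5.34212391e-02, -3.97026463e-05]), 'position': array([ 0.16230766, -0.60288734,  0.22166147]), 'eef_rot': array([-9.76526059e-04,  9.91380118e-01,  1.31013380e-01,  4.44979601e-05]), 'contact_force': array([ 0.68063185, -0.02519473, -0.22570197]), 'wrist_torque': array([-0.00674399, -0.03827193, -0.06098118]), 'gripper_force': 0.0, 'opening': 0.0872643729461392}
```

View pics/top1.png

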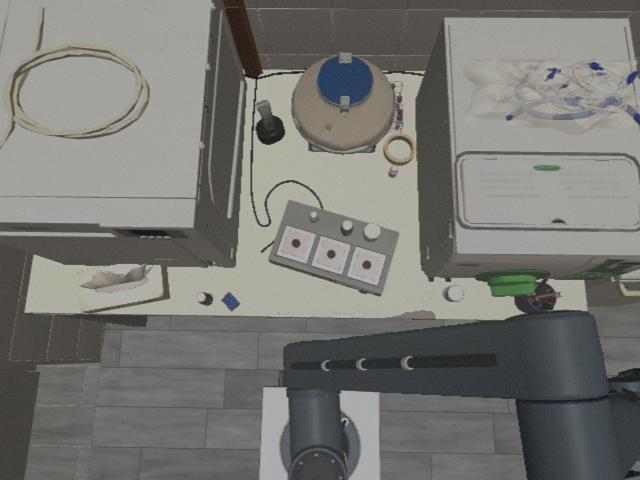

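View pics/scene1.png

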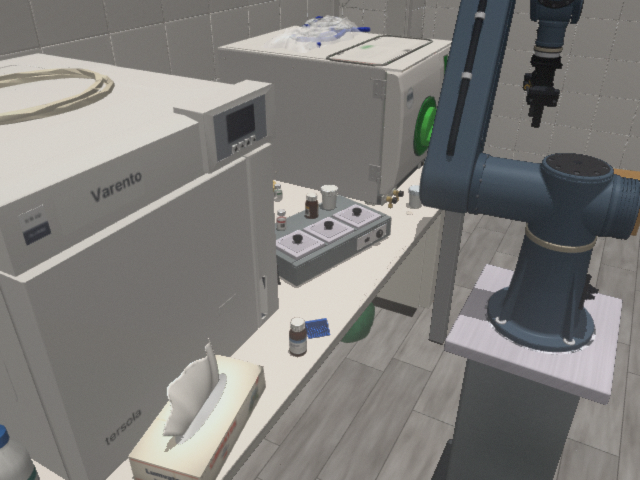

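The top view shows the bath turned slightly, with knobs near (296,243), (331,254) and (367,265). Bath corners are near (288,202), (398,235), (381,295) and (269,262), the cabinets are on both sides, and the vials stand on the rear deck.

```bash
python3 - <<'E'
from h import *
im=cv2.imread('pics/top1.png');c=dict(np.load('pics/top1.png.npz'))
g=cv2.cvtColor(im,cv2.COLOR_BGR2GRAY).astype(float)
P=[]
for u,v in((296,243),(331,254),(367,265)):
    w=np.clip(110-g[v-8:v+9,u-8:u+9],0,None);yy,xx=np.mgrid[v-8:v+9,u-8:u+9]
    a,b=(w*xx).sum()/w.sum(),(w*yy).sum()/w.sum();P.append(back(c,a,b,.075));print(a,b,P[-1])
P=np.array(P);d=P[0]-P[2];print(np.linalg.norm(d[:2]),np.degrees(np.arctan2(d[1],d[0]))-90)
for u,v in((288,202),(398,235),(381,295),(269,262)):print(back(c,u,v,.06))
for u,v,z in((314,216,.11),(347,227,.12),(372,232,.116),(205,298,.07),(231,301,.02),(455,293,.05)):print(back(c,u,v,z))
cv2.imwrite('pics/crop.png',cv2.resize(im[190:310,190:470],None,fx=2.8,fy=2.8,interpolation=2))
E
```

```text
295.6110100090992 242.80573248407643 [0.53728292 0.07363494 0.075     ]
330.8692810457516 253.71694318753143 [ 0.50777921 -0.02455548  0.075     ]
366.41451292246524 264.49353876739565 [ 0.47900459 -0.12239517  0.075     ]
0.20450958266367678 -16.556830186281985
[0.66054363 0.09994946 0.06      ]
[ 0.5674836  -0.21302849  0.06      ]
[ 0.39765723 -0.16305155  0.06      ]
[0.48489002 0.14711883 0.06      ]
[0.60513076 0.02311842 0.11      ]
[ 0.57257022 -0.06679063  0.12      ]
[ 0.56064242 -0.1344467   0.116     ]
[0.38113293 0.31549291 0.07      ]
[0.37929078 0.25443837 0.02      ]
[ 0.40744568 -0.36801684  0.05      ]
```

View pics/crop.png

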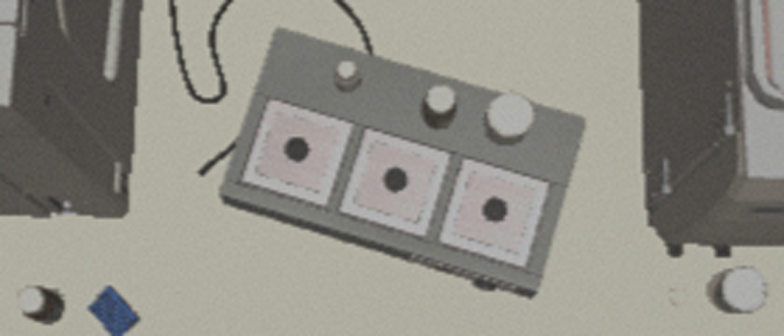

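>>> send_rows(commands=[2.3,-3.3,0.4,0,0,0,0,4.6,-6.6,0.8,0,0,0,0,6.9,-9.9,1.2,0,0,0,0,9.2,-13.2,1.6,0,0,0,0,11.5,-16.4,2,0,0,0,0])

```text
t: 0.52
position: [0.231, -0.4129, 0.202]
eef_rot: [-0.001, 0.991, 0.131, 0.0]
contact_force: [1.7, -0.2, -0.5]
opening: 0.0619
gripper_force: 0.0
```

>>> send_rows(commands=[2.6,-2.7,0.2,0,0,3,0,5.2,-5.4,0.4,0,0,6,0,7.8,-8.1,0.6,0,0,9,0,10.4,-10.7,0.8,0,0,12,0,13,-13.3,1,0,0,15,0])

```text
t: 0.93
position: [0.3221, -0.2512, 0.1924]
eef_rot: [-0.0, 1.0, -0.001, -0.0]
contact_force: [1.3, -0.3, 0.1]
opening: 0.0284
gripper_force: 0.0
```

```bash
cat >> h.py <<'E'
from scipy.spatial.transform import Rotation as Ro
M=np.array([.5078,-.0245]);A=np.radians(-16.56);X=np.array([np.cos(A),np.sin(A)]);Y=np.array([-X[1],X[0]])
def pt(side,x): return M+Y*.102*side+X*x
def to(p,z):
    s=bot.read_state();q=np.array(s['eef_rot']);R=Ro.from_quat(q[[1,2,3,0]])
    G=Ro.from_matrix(np.array([[X[0],-Y[0],0],[X[1],-Y[1],0],[0,0,-1]]))
    print('t',round(s['t'],2),s['position'].round(4),'F',s['contact_force'].round(2),'q',s['q'].round(2))
    print('shift',(R.inv().apply([*p,z]-s['position'])*100).round(2),'rot',np.degrees((R.inv()*G).as_rotvec()).round(2))
E
python3 - <<'E'
from h import *
to(pt(1,-.037),.11);to([.40,-.10],.16)
for s in(1,0,-1):print(pt(s,0),pt(s,-.037))
E
```

```text
t 0.93 [ 0.3221 -0.2512  0.1924] F [ 1.27 -0.32  0.14] q [-0.94  0.29  1.98  0.    0.87  0.64]
shift [ 17.85 -33.54   8.25] rot [-2.000e-02  1.000e-02  1.643e+01]
t 0.93 [ 0.3221 -0.2512  0.1924] F [ 1.27 -0.32  0.14] q [-0.94  0.29  1.98  0.    0.87  0.64]
shift [  7.75 -15.14   3.24] rot [-2.000e-02  1.000e-02  1.643e+01]
[0.53687196 0.07326922] [0.50140666 0.08381494]
[ 0.5078 -0.0245] [ 0.47233469 -0.01395429]
[ 0.47872804 -0.12226922] [ 0.44326273 -0.11172351]
```

>>> send_rows(commands=[1.8,-3.4,0.6,0,0,3.3,0,3.6,-6.8,1.2,0,0,6.6,0,5.4,-10.2,1.8,0,0,9.9,0,7.2,-13.6,2.4,0,0,13.2,0,8.9,-16.8,3,0,0,16.4,0])

```text
t: 1.35
position: [0.411, -0.0829, 0.1622]
eef_rot: [-0.0, 0.99, -0.143, -0.0]
contact_force: [-0.2, -0.1, -1.0]
opening: 0.0017
gripper_force: 0.0
```

>>> send_rows(commands=[0.7,-3.6,0.8,0,0,0,0,1.4,-7.2,1.6,0,0,0,0,2.1,-10.8,2.4,0,0,0,0,2.8,-14.4,3.2,0,0,0,0,3.2,-17.5,4.0,0,0,0,0])

```text
t: 1.77
position: [0.4917, 0.0762, 0.122]
eef_rot: [-0.0, 0.99, -0.142, 0.0]
contact_force: [0.1, -0.2, 0.6]
opening: 0.0002
gripper_force: 0.0
```

>>> send_rows(commands=[0,0,0,0,0,0,0,0,0,0,0,0,0,0,0,0,0,0,0,0,0,0,0,0,0,0,0,0,0,0,0,0,0,0,0])

```text
t: 2.18
position: [0.4902, 0.0728, 0.1228]
eef_rot: [0.0, 0.99, -0.143, -0.0]
contact_force: [-0.5, 1.1, 0.2]
opening: 0.0004
gripper_force: 0.0
```

```bash
python3 - <<'E'
from h import *
to(pt(1,-.037),.075)
c=cam('wrist','w1.png')
for s in(1,0):print(proj(c,[*pt(s,0),.08]),proj(c,[*pt(s,-.045),.065]))
E
```

```text
t 2.18 [0.4902 0.0728 0.1228] F [-0.53  1.05  0.23] q [-0.08  0.51  1.85 -0.    0.78  1.78]
shift [ 0.76 -1.37  4.78] rot [0.01 0.   0.11]
[293.61327025 184.83548869] [296.50288061 253.7379436 ]
[480.8945564  185.19753845] [462.04157841 254.0681703 ]
```

View pics/w1.png

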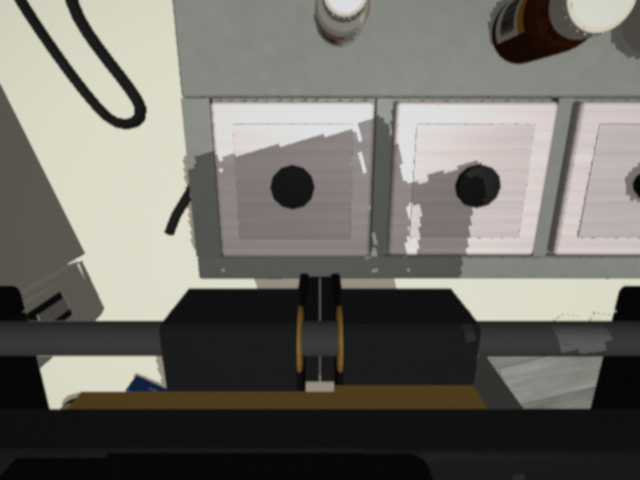

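The wrist view matches the prediction: left knob at (292,187), middle knob at (478,186), front edges at row ~254.

>>> send_rows(commands=[0.7,-1.35,1.5,0,0,0,0,0.75,-1.35,3,0,0,0,0,0.75,-1.35,4.6,0,0,0,0,0.75,-1.35,4.8,0,0,0,0,0.75,-1.35,4.8,0,0,0,0])

```text
t: 2.65
position: [0.5008, 0.0841, 0.074]
eef_rot: [0.0, 0.99, -0.143, -0.001]
contact_force: [0.3, 0.2, 0.2]
opening: 0.0007
gripper_force: 0.0
```

>>> send_rows(commands=[0,0,0.1,0,0,0,0,0,0,0.2,0,0,0,0,0,0,0.3,0,0,0,0,0,0,0.4,0,0,0,0,0,0,0.4,0,0,0,0])

```text
t: 3.07
position: [0.5018, 0.0848, 0.0709]
eef_rot: [-0.0, 0.99, -0.142, 0.0]
contact_force: [0.6, -0.3, 0.2]
opening: 0.0007
gripper_force: 0.0
```

```bash
python3 - <<'E'
from h import *
to(pt(1,-.037),.065)
E
```

```text
t 3.07 [0.5018 0.0848 0.0709] F [ 0.55 -0.33  0.15] q [-0.05  0.62  1.85  0.    0.67  1.8 ]
shift [-0.01  0.1   0.59] rot [-0.01 -0.04  0.21]
```

Now creep down with force readings.

>>> send_rows(commands=[0,0.1,0.05,0,0,0,0,0,0.1,0.1,0,0,0,0,0,0.1,0.15,0,0,0,0,0,0.1,0.2,0,0,0,0,0,0.1,0.2,0,0,0,0])

```text
t: 3.48
position: [0.5013, 0.0839, 0.0685]
eef_rot: [0.0, 0.99, -0.142, -0.0]
contact_force: [-1.0, 0.5, 0.2]
opening: 0.0005
gripper_force: 0.0
```

>>> send_rows(commands=[0,0,0.05,0,0,0,0,0,0,0.1,0,0,0,0,0,0,0.15,0,0,0,0,0,0,0.15,0,0,0,0,0,0,0.15,0,0,0,0])

```text
t: 3.9
position: [0.5008, 0.0839, 0.0671]
eef_rot: [0.0, 0.99, -0.142, -0.001]
contact_force: [-2.1, -0.3, 3.8]
opening: 0.0006
gripper_force: 1.6
```

>>> send_rows(commands=[0,0,0.05,0,0,0,0,0,0,0.1,0,0,0,0,0,0,0.15,0,0,0,0,0,0,0.15,0,0,0,0,0,0,0.15,0,0,0,0])

```text
t: 4.32
position: [0.5009, 0.084, 0.0662]
eef_rot: [-0.0, 0.99, -0.142, -0.0]
contact_force: [-3.9, 0.5, 8.6]
opening: 0.0004
gripper_force: 4.7
```

>>> send_rows(commands=[0,0,-0.5,0,0,0,0,0,0,-2,0,0,0,0,0,3,-2,0,0,0,0,0,6.5,-2,0,0,0,0,0,10.2,-2,0,0,0,0])

```text
t: 4.73
position: [0.4737, -0.0147, 0.0859]
eef_rot: [0.0, 0.99, -0.141, 0.002]
contact_force: [-0.7, -1.0, -0.0]
opening: 0.0004
gripper_force: 0.0
```

>>> send_rows(commands=[0,0,0,0,0,0,0,0,0,0.5,0,0,0,0,0,0,0.9,0,0,0,0,0,0,1.0,0,0,0,0,0,0,1.0,0,0,0,0])

```text
t: 5.15
position: [0.4726, -0.0129, 0.0749]
eef_rot: [-0.0, 0.99, -0.141, -0.0]
contact_force: [-0.2, -0.9, 0.0]
opening: -0.0001
gripper_force: 0.0
```

```bash
python3 - <<'E'
from h import *
to(pt(0,-.037),.07)
E
```

```text
t 5.15 [ 0.4726 -0.0129  0.0749] F [-0.16 -0.94  0.04] q [-0.26  0.58  1.94  0.    0.62  1.59]
shift [0.01 0.11 0.49] rot [-0.    0.06  0.33]
```

>>> send_rows(commands=[0,0.1,0.1,0,0,0,0,0,0.1,0.2,0,0,0,0,0,0.1,0.3,0,0,0,0,0,0.1,0.4,0,0,0,0,0,0.1,0.5,0,0,0,0])

```text
t: 5.57
position: [0.4724, -0.0148, 0.0705]
eef_rot: [0.0, 0.99, -0.142, 0.0]
contact_force: [-0.4, -0.3, -0.7]
opening: 0.0005
gripper_force: 0.0
```

>>> send_rows(commands=[0,0,0.05,0,0,0,0,0,0,0.1,0,0,0,0,0,0,0.15,0,0,0,0,0,0,0.15,0,0,0,0,0,0,0.15,0,0,0,0])

```text
t: 5.98
position: [0.4723, -0.0151, 0.0691]
eef_rot: [-0.0, 0.99, -0.142, 0.0]
contact_force: [-0.2, 0.2, 0.9]
opening: 0.0004
gripper_force: 0.0
```

>>> send_rows(commands=[0,0,0.05,0,0,0,0,0,0,0.1,0,0,0,0,0,0,0.15,0,0,0,0,0,0,0.15,0,0,0,0,0,0,0.15,0,0,0,0])

```text
t: 6.4
position: [0.4723, -0.015, 0.0675]
eef_rot: [-0.0, 0.99, -0.142, -0.0]
contact_force: [-0.7, -0.3, -0.2]
opening: 0.0004
gripper_force: 0.0
```

>>> send_rows(commands=[0,0,0.05,0,0,0,0,0,0,0.1,0,0,0,0,0,0,0.15,0,0,0,0,0,0,0.15,0,0,0,0,0,0,0.15,0,0,0,0])

```text
t: 6.82
position: [0.4723, -0.015, 0.066]
eef_rot: [-0.0, 0.99, -0.142, -0.0]
contact_force: [1.1, -0.5, 0.1]
opening: 0.0003
gripper_force: 0.0
```

>>> send_rows(commands=[0,0,0.05,0,0,0,0,0,0,0.1,0,0,0,0,0,0,0.15,0,0,0,0,0,0,0.15,0,0,0,0,0,0,0.15,0,0,0,0])

```text
t: 7.23
position: [0.4724, -0.015, 0.0654]
eef_rot: [0.0, 0.99, -0.142, 0.0]
contact_force: [-1.6, 0.8, 8.0]
opening: 0.0006
gripper_force: 4.2
```

>>> send_rows(commands=[0,0,0.05,0,0,0,0,0,0,0.1,0,0,0,0,0,0,0.1,0,0,0,0,0,0,0.1,0,0,0,0,0,0,0.1,0,0,0,0])

```text
t: 7.65
position: [0.4724, -0.015, 0.0653]
eef_rot: [0.0, 0.99, -0.142, 0.001]
contact_force: [-3.9, 0.3, 17.4]
opening: 0.0007
gripper_force: 8.7
```

>>> send_rows(commands=[0,0,-0.5,0,0,0,0,0,0,-2.2,0,0,0,0,0,3,-2.2,0,0,0,0,0,6.5,-2.2,0,0,0,0,0,10.2,-2.2,0,0,0,0])

```text
t: 8.07
position: [0.4437, -0.1132, 0.0859]
eef_rot: [0.0, 0.99, -0.141, 0.001]
contact_force: [0.8, -0.7, -0.7]
opening: 0.0003
gripper_force: 0.0
```

>>> send_rows(commands=[0,0,0,0,0,0,0,0,0,0.5,0,0,0,0,0,0,1.0,0,0,0,0,0,0,1.3,0,0,0,0,0,0,1.3,0,0,0,0])

```text
t: 8.48
position: [0.443, -0.1113, 0.0716]
eef_rot: [-0.0, 0.99, -0.141, -0.001]
contact_force: [-0.1, 0.5, -0.2]
opening: 0.0004
gripper_force: 0.0
```

```bash
python3 - <<'E'
from h import *
to(pt(-1,-.037),.07)
E
```

```text
t 8.48 [ 0.443  -0.1113  0.0716] F [-0.13  0.52 -0.15] q [-0.49  0.58  1.98  0.    0.59  1.36]
shift [0.04 0.04 0.16] rot [-0.04  0.14  0.33]
```

>>> send_rows(commands=[0,0,0.05,0,0,0,0,0,0,0.1,0,0,0,0,0,0,0.15,0,0,0,0,0,0,0.2,0,0,0,0,0,0,0.2,0,0,0,0])

```text
t: 8.9
position: [0.4437, -0.1127, 0.0706]
eef_rot: [0.0, 0.99, -0.142, 0.0]
contact_force: [0.4, 0.8, 0.3]
opening: 0.0004
gripper_force: 0.0
```

>>> send_rows(commands=[0,0,0.05,0,0,0,0,0,0,0.1,0,0,0,0,0,0,0.15,0,0,0,0,0,0,0.15,0,0,0,0,0,0,0.15,0,0,0,0])

```text
t: 9.32
position: [0.4436, -0.1129, 0.069]
eef_rot: [-0.0, 0.99, -0.142, -0.0]
contact_force: [-1.0, -0.6, 0.1]
opening: 0.0004
gripper_force: 0.0
```

>>> send_rows(commands=[0,0,0.05,0,0,0,0,0,0,0.1,0,0,0,0,0,0,0.15,0,0,0,0,0,0,0.15,0,0,0,0,0,0,0.15,0,0,0,0])

```text
t: 9.73
position: [0.4436, -0.1129, 0.0675]
eef_rot: [-0.0, 0.99, -0.142, -0.0]
contact_force: [0.5, -0.8, -0.1]
opening: 0.0003
gripper_force: 0.0
```

>>> send_rows(commands=[0,0,0.05,0,0,0,0,0,0,0.1,0,0,0,0,0,0,0.15,0,0,0,0,0,0,0.15,0,0,0,0,0,0,0.15,0,0,0,0])

```text
t: 10.15
position: [0.4436, -0.1128, 0.066]
eef_rot: [-0.0, 0.99, -0.142, -0.0]
contact_force: [-0.3, -0.5, 0.3]
opening: 0.0005
gripper_force: 0.0
```

>>> send_rows(commands=[0,0,0.05,0,0,0,0,0,0,0.1,0,0,0,0,0,0,0.15,0,0,0,0,0,0,0.15,0,0,0,0,0,0,0.15,0,0,0,0])

```text
t: 10.57
position: [0.4437, -0.1129, 0.0654]
eef_rot: [0.0, 0.99, -0.142, 0.0]
contact_force: [-1.4, 0.6, 8.8]
opening: 0.0004
gripper_force: 4.4
```

Left cover made contact at about 67.8 mm, against 65.4 mm for the rigid middle and right ones. So the left cover is the unseated one, and I'm moving to its knob.

>>> send_rows(commands=[0,0,-0.5,0,0,0,0,0,0,-3.5,0,0,0,0,0,-3,-5,0,0,0,0,0,-7,-5,0,0,0,0,0,-11,-5,0,0,0,0])

```text
t: 10.98
position: [0.4759, -0.0072, 0.1159]
eef_rot: [0.0, 0.99, -0.144, 0.002]
contact_force: [0.2, 0.8, -0.0]
opening: 0.0003
gripper_force: 0.0
```

>>> send_rows(commands=[1,-3.5,0,0,0,0,0,2.5,-7,0,0,0,0,0,3.7,-9.4,0,0,0,0,0,3.7,-9.4,0,0,0,0,0,3.7,-9.4,0,0,0,0,0])

```text
t: 11.4
position: [0.5371, 0.0737, 0.1145]
eef_rot: [0.0, 0.99, -0.141, 0.0]
contact_force: [-0.7, 0.4, 0.2]
opening: 0.0007
gripper_force: 0.0
```

```bash
python3 - <<'E'
from h import *
to(pt(1,0),.09)
c=cam('wrist','w2.png')
print(proj(c,[*pt(1,0),.083]),proj(c,[*pt(0,0),.08]))
cam('scene','s2.png');im=cv2.imread('pics/s2.png');cv2.imwrite('pics/s2c.png',cv2.resize(im[160:300,240:420],None,fx=4,fy=4,interpolation=2))
E
```

```text
t 11.4 [0.5371 0.0737 0.1145] F [-0.68  0.35  0.22] q [-0.07  0.57  1.74 -0.    0.83  1.78]
shift [-0.01  0.04  2.45] rot [ 0.   -0.03  0.39]
[319.47450783 269.15288586] [502.53034338 268.36821916]
```

View pics/w2.png

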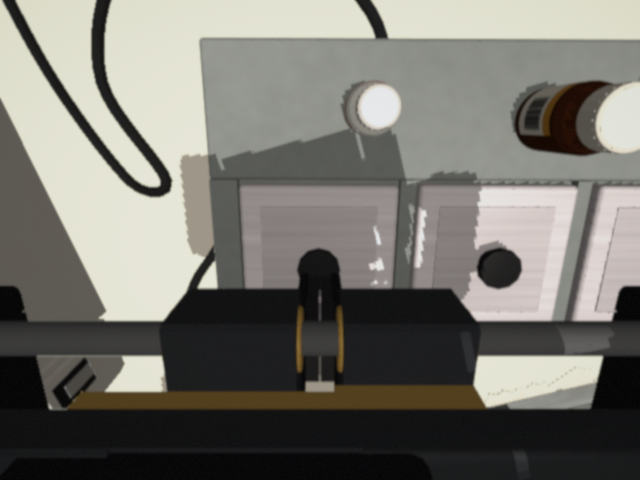

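View pics/s2c.png

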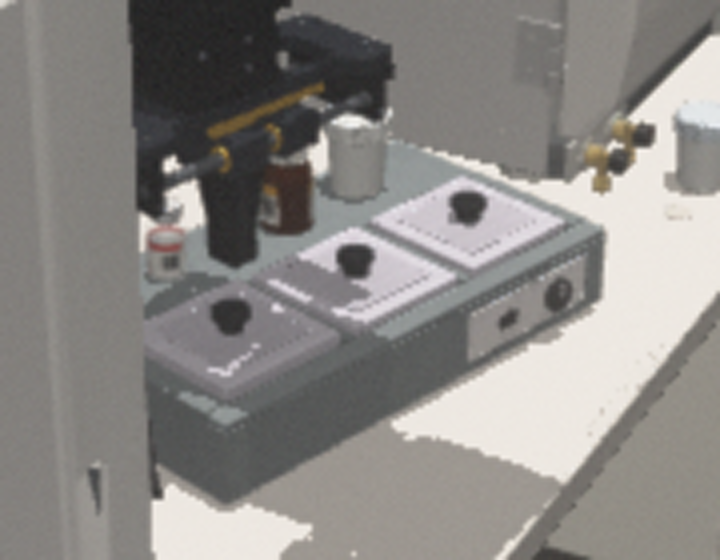

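Wrist view: left knob at about (319,265) sits directly ahead of the shut fingertips, and all bystanders are standing. Pressing the knob.

>>> send_rows(commands=[0,0,1,0,0,0,0,0,0,2,0,0,0,0,0,0,2.6,0,0,0,0,0,0,2.7,0,0,0,0,0,0,2.7,0,0,0,0])

```text
t: 11.92
position: [0.5356, 0.072, 0.0865]
eef_rot: [0.0, 0.99, -0.143, -0.001]
contact_force: [0.2, -0.8, -0.2]
opening: 0.0007
gripper_force: 0.0
```

>>> send_rows(commands=[0,0,0.05,0,0,0,0,0,0,0.1,0,0,0,0,0,0,0.15,0,0,0,0,0,0,0.2,0,0,0,0,0,0,0.2,0,0,0,0])

```text
t: 12.33
position: [0.5367, 0.0725, 0.0857]
eef_rot: [-0.0, 0.99, -0.142, 0.0]
contact_force: [0.6, -0.1, -0.6]
opening: 0.0007
gripper_force: 0.0
```

>>> send_rows(commands=[0,0,0.05,0,0,0,0,0,0,0.1,0,0,0,0,0,0,0.15,0,0,0,0,0,0,0.15,0,0,0,0,0,0,0.15,0,0,0,0])

```text
t: 12.75
position: [0.5365, 0.0725, 0.084]
eef_rot: [-0.0, 0.99, -0.142, -0.0]
contact_force: [-0.5, -0.1, -0.0]
opening: 0.0003
gripper_force: 0.0
```

>>> send_rows(commands=[0,0,0.05,0,0,0,0,0,0,0.1,0,0,0,0,0,0,0.15,0,0,0,0,0,0,0.15,0,0,0,0,0,0,0.15,0,0,0,0])

```text
t: 13.17
position: [0.5366, 0.0725, 0.0828]
eef_rot: [-0.0, 0.99, -0.142, 0.0]
contact_force: [-0.2, -0.0, 2.8]
opening: 0.0006
gripper_force: 1.6
```

>>> send_rows(commands=[0,0,0.05,0,0,0,0,0,0,0.1,0,0,0,0,0,0,0.15,0,0,0,0,0,0,0.15,0,0,0,0,0,0,0.15,0,0,0,0])

```text
t: 13.58
position: [0.5366, 0.0724, 0.0817]
eef_rot: [0.0, 0.99, -0.142, 0.0]
contact_force: [-1.4, -0.1, 6.7]
opening: 0.0005
gripper_force: 3.1
```

>>> send_rows(commands=[0,0,0.05,0,0,0,0,0,0,0.1,0,0,0,0,0,0,0.15,0,0,0,0,0,0,0.15,0,0,0,0,0,0,0.15,0,0,0,0])

```text
t: 14.0
position: [0.5366, 0.0725, 0.0804]
eef_rot: [0.0, 0.99, -0.142, 0.0]
contact_force: [-1.6, 0.5, 8.5]
opening: 0.0003
gripper_force: 4.0
```

>>> send_rows(commands=[0,0,0.05,0,0,0,0,0,0,0.1,0,0,0,0,0,0,0.1,0,0,0,0,0,0,0.1,0,0,0,0,0,0,0.1,0,0,0,0])

```text
t: 14.42
position: [0.5366, 0.0725, 0.0804]
eef_rot: [0.0, 0.99, -0.142, 0.0]
contact_force: [-3.6, -0.7, 14.8]
opening: 0.0002
gripper_force: 7.3
```

It bottomed out at 80.4 mm, the same +0.4 mm offset as the seated covers. One slight extra push, then lift clear.

>>> send_rows(commands=[0,0,0.04,0,0,0,0,0,0,0.04,0,0,0,0,0,0,0.04,0,0,0,0,0,0,-0.2,0,0,0,0,0,0,-1,0,0,0,0])

```text
t: 14.83
position: [0.5358, 0.0725, 0.0882]
eef_rot: [0.0, 0.99, -0.142, -0.001]
contact_force: [0.3, 1.0, 0.8]
opening: 0.0006
gripper_force: 0.0
```

>>> send_rows(commands=[0,0,-2,0,0,0,0,0,0,-4,0,0,0,0,-2,0,-7,0,0,0,0,-5,0,-8,0,0,0,0,-8,0,-8,0,0,0,0])

```text
t: 15.25
position: [0.4618, 0.095, 0.1712]
eef_rot: [-0.0, 0.99, -0.143, 0.004]
contact_force: [-0.4, -1.1, -0.6]
opening: 0.0005
gripper_force: 0.0
```

>>> send_rows(commands=[0,0,0,0,0,0,0,0,0,0,0,0,0,0,0,0,0,0,0,0,0,0,0,0,0,0,0,0,0,0,0,0,0,0,0])

```text
t: 15.67
position: [0.4612, 0.0946, 0.1684]
eef_rot: [-0.0, 0.99, -0.142, 0.0]
contact_force: [0.3, 0.2, -0.2]
opening: 0.0005
gripper_force: 0.0
```

```bash
python3 - <<'E'
from h import *
cam('scene','s3.png');im=cv2.imread('pics/s3.png');cv2.imwrite('pics/s3c.png',cv2.resize(im[160:360,220:420],None,fx=3,fy=3,interpolation=2))
cam('wrist','w3.png')
E
```

```text
(no output)
```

View pics/s3c.png

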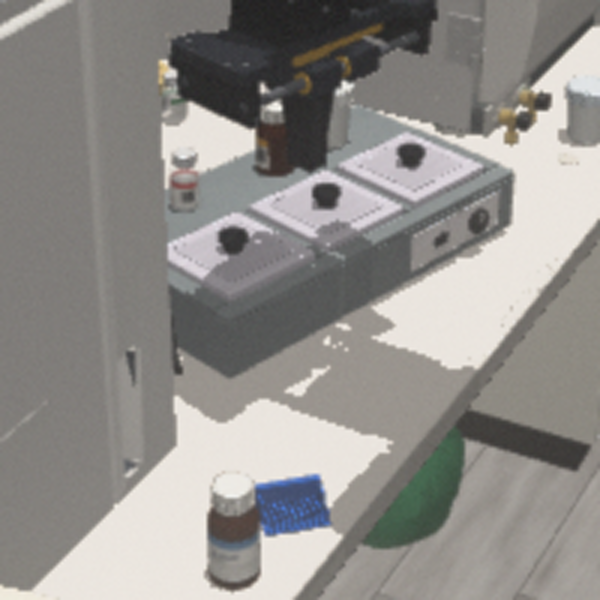

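View pics/w3.png

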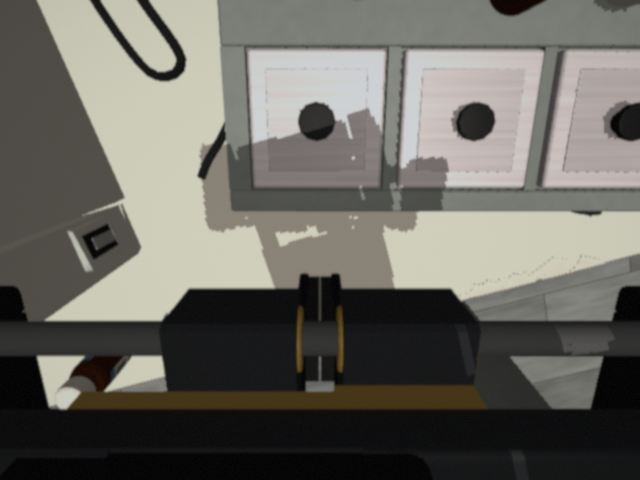

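The left cover (knob at (316,121) in the wrist view) lies level and flush in its well like the other two. All the bystanders are upright and the arm is clear, so I'm handing in.

```bash
python3 -c "
from rig import bot
print(bot.job_done())"
```

```text
the job is handed in; nothing more can be done
None
```

I pressed the front edge of each cover from left to right, found the left one 3 mm high, then pressed it down by its knob until it bottomed out level with the others; nothing else was touched, and I handed in at about 16 s. The left edge dipped only about 2 mm and pushed back with up to about 9 N, more than the 1–2 N expected, so I picked it mainly by its height.

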